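# Load a vial and index the reader carousel

## Task

Take the capped vial from its white stand and set it gently, fully down and upright, in the one empty socket of the vial carousel. Then push the carousel round counter-clockwise (seen from above; the steel pegs are there to push on) until it clicks into its next stop, the new vial facing the reader: push gently, never with more than 20 N, feel for the click, do not force it on past the stop, and leave it standing in the stop. Do not disturb the other things on the bench.

Things in the scene. Friction and masses are not known exactly. Their poses are not given: they have to be found in the camera images.
- vial_mid (a point): Centre of the loose capped glass vial (half-way up): 23 mm diameter, 75 mm tall, its foot edge bevelled 2.5 mm, its straight glass body reaches 56 mm above its foot, above that a narrower neck and a 20 mm aluminium cap. About 35 g. At the start it stands upright in a hole of the white stand, its foot 10 mm above the bench. z is the vial's axis.
- vial_foot (a point): Centre of that vial's underside.
- vial: The same vial; origin at its foot.
- stand: White plastic stand, 60 x 110 x 30 mm, fixed on the bench, origin under its centre; two upright holes 26 mm wide and 20 mm deep at y = -27 mm (the vial is here) and y = +27 mm (empty) in its frame.
- carousel: Fixed white drum of the vial carousel, 112 mm radius; origin on the bench under the turning axis. A white reader block (42 x 56 mm, top at 116 mm) stands 130 to 172 mm from the axis at 205 deg counter-clockwise from its x axis. A grey hood at 340 deg (97 to 140 mm from the axis, 66 mm wide, 78 mm high) covers the click stop's spring plunger.
- hub (a point): On the turning axis, at the top face of the aluminium disc (46 mm above the bench). The disc is 233 mm across and bears six grey sockets 60 deg apart, 56 mm from the axis (five hold fixed vials, tops 133 mm above the bench; one is empty), and six steel drive pegs midway between them.
- rotor (a joint): Angle of the disc (rad), growing counter-clockwise seen from above. It starts between two stops, 0.5 to 0.8 below 0, and stays where left. In the stop where the empty socket faces the reader it reads 0 give or take 0.17: just where is not known and must be felt. Between stops it turns with a steady drag of 3 to 6 N at a peg.
- plunger (a joint): Height (m) of the stop's spring plunger (small black knob above the hood): 0 or up to 0.001 below when dropped into a notch of the rim (clicked in), 0.002 when riding on the rim. At about 0.04 rad short of the stop the disc pulls itself in and the push falls away to nothing.
- well (a point): Centre of the mouth of the empty socket: grey plastic, 34 mm outside diameter, bore 28 mm, rim 71 mm above the bench.
- well_floor (a point): Centre of that socket's floor, 23 mm below its mouth, 48 mm above the bench; turns with the disc.
- peg_a (a point): Top centre of the drive peg 90 deg clockwise of the empty socket: upright steel pin, 12 mm diameter, 80 mm tall from the disc (top 126 mm above the bench), 88 mm from the axis, good to push. In the stop, pushing on meets firm resistance, some 2 to 3 N more per mm of push; let go at 8 to 12 N and the disc settles back in the stop. Never press with over 20 N.
- peg_b (a point): Top centre of the same kind of peg 30 deg clockwise of the empty socket.
- amber_bottle: Loose amber glass bottle, 64 mm diameter, 130 mm high, origin under its centre. Leave alone.
- beaker: Loose glass beaker, 70 mm diameter, 85 mm high, origin under its centre. Leave alone.
- dish: Loose closed clear dish, 88 mm diameter, 16 mm high, origin under its centre. Leave alone.
- spatula: Loose spatula 170 mm long with wooden handle, lying flat. Leave alone.
- tip_box: Loose yellow pipette-tip box 110 x 80 x 50 mm, origin under its centre. Leave alone.
- flask: Loose stoppered small conical flask, 52 mm diameter, 72 mm high, origin under its centre. Leave alone.
Things that resemble listed ones, but are neither listed nor needed, are in the scene too. Of the things that look like the vial, the middle-sized one is meant.

How it is judged:
By the outcome, as a careful person would: the job done as asked, in the order asked, and still so for the second after the job is handed in, with the robot touching nothing.
It also fails if it takes over 64 s, if anything falls off the work surface, if the arm or the gripper's body presses on something with over 40 N, if the wrist force passes 120 N, or if a joint passes its speed limit or range.

## Robot

A 6-joint arm with a two-finger parallel gripper is mounted at the origin on the work surface. World frame = base frame: x ahead of the robot, y to its left, z up, the work surface at z = 0. Lengths are in m, angles in rad, forces in N, time in s.
With the tool pointing down it reaches from about 0.3 to 0.95 m from the base axis. Payload 3.1 kg.
Tool frame: the origin (TCP) lies between the finger pads; the fingertips stand ctrl.finger_overhang ahead of it and the grasp point (between the pads) lies 6 mm ahead of it (ctrl.finger_overhang is the distance from the TCP to the fingertips, in m); z points along the fingers, y is the direction in which the jaws open and shut (so a half turn about z gives the same grasp; the last joint's range is limited). The gripper opens to 85 mm and grips with 20 to 120 N. Pads are 22 mm wide; open, the fingers measure 114 mm over their backs; the gripper's body (76 mm by 85 mm) begins 54 mm behind the grasp point. The pads swing forward as they close: fully open they stand 13 mm farther back than shut.
Start: joints at [1.175, 0.308, 1.634, -0, 1.2, -0.07], TCP at [0.2, 0.592, 0.218] pointing down, gripper open.
Joint ranges: [-3.06, 3.06], [-0.79, 1.96], [0.05, 2.63], [-1.19, 4.34], [0.05, 2.64], [-2.94, 2.94]. Speed limits (rad/s): [2.79, 2.79, 3.14, 3.14, 3.14, 3.14].

## Interface

Orientations are given as a rotation vector (axis times angle).
In Python, from rig import ctrl, imaging, workorder gives the robot as it stands.
- The arm moves only by the tool arm_command, never from a script. Its argument "deltas" is text: rows parted by semicolons, each of 7 numbers parted by spaces: the shift along the tool's x, y, z in mm, then the turn, a rotation vector about the tool's x, y, z in degrees, then the closure, from 0 (fully open) to 1 (shut). A call has 1 to 20 rows; each row shifts and turns the pose as measured when the row begins, along the tool's axes as they then stand; what a row does not reach is not made up. A row lasts 1/8 s, in which the tool goes at most 62.5 mm and 10.7 degrees, less where a joint would pass 70% of its speed; a pose out of reach is approached as far as the arm can. A call with a gripper value outside its range is refused whole. The fingers move at their own pace and stop on an object; "newtons" is the grip in N (left out, the last holds). Time passes only in rows, so rows that do not move let the fingers close. It gives the time, the measured TCP pose, the force and the opening at its end, in the units of the state.
- ctrl.get_state(): the state, without advancing time (a new reading comes with each control period).
- imaging.capture(name): name is "scene" or "top" or "wrist"; returns a dict with "img" (420x560x3 uint8, blue, green, red), "depth" (420x560 float32, m along the optical axis (not along the pixel's ray), 0 where there is no reading), "camera_matrix" (3x3 intrinsics, pixels), "eye" and "attitude" of the camera in the world. Camera axes: x right, y down, z forward; pixel columns grow to the right and rows downward; lengths in m; the calibration is good to about 2 mm. A picture is of the moment at which its call begins.
- workorder.finish_job(): hands the job in, once; it reports no verdict.
The state is a dict: "time_s": time; "joints": joint angles; "qvel": joint speeds; "joint_efforts": joint torques, N m; "tool_pos": TCP position; "orientation": TCP orientation; "ft_force": force on the tool from outside, world axes, zero at the start; "moment": the same for the moment, N m; "width": opening from 0.0 (shut) to 1.0 (fully open).
Only numpy, scipy, OpenCV 4.12 (cv2) and the standard library are available. Lean on these libraries where they do the work, as an engineer would, in place of code of your own. Each camera call takes 0.05 s, during which the arm holds its last target. There are 200 camera calls.

## Working session

There is one attempt and no reset: what is moved stays moved. The work goes in short steps, Python scripts to look and compute and a tool call to move; the robot and the scene stay as the last step left them, time stands still between calls to the robot, and variables do not carry over. Pictures are saved under pics/ and viewed, about 8 in all and at most 12, crops included, and the job is handed in when it is done.

Besides the shell and the picture viewer there is one more tool, called after ">>>" by a JSON object that holds its "name" and its "arguments". arm_command: Moves the arm, as the interface text tells. Its arguments: {"type":"object","properties":{"deltas":{"type":"string"},"newtons":{"type":"number"}},"required":["deltas"]}

```bash
ls; mkdir -p pics; cat > h.py <<'E'
import numpy as np, cv2
from scipy.spatial.transform import Rotation as R
from rig import ctrl, imaging, workorder
def rot(a):
    a=np.array(a,float)
    if a.shape==(3,3): return a
    return R.from_rotvec(a).as_matrix() if a.size==3 else R.from_quat(a).as_matrix()
def cap(n,f):
    c=imaging.capture(n); cv2.imwrite(f'pics/{f}.png',c['img']); np.savez(f'pics/{f}.npz',**{k:np.array(v) for k,v in c.items()}); return c
def load(f): return dict(np.load(f'pics/{f}.npz'))
def pt(c,u,v,z=None):
    K=c['camera_matrix']; d=np.array([(u-K[0,2])/K[0,0],(v-K[1,2])/K[1,1],1.])
    A=rot(c['attitude']); e=np.array(c['eye'])
    w=A@d
    s=(z-e[2])/w[2] if z is not None else c['depth'][int(round(v)),int(round(u))]
    return e+w*s
def proj(c,P):
    q=rot(c['attitude']).T@(np.array(P)-np.array(c['eye'])); p=c['camera_matrix']@q; return p[:2]/p[2]
E
python3 - <<'E'
from h import *
a=cap('top','top0');b=cap('scene','scene0')
for c in(a,b):print(c['eye'],c['attitude'],c['camera_matrix'])
print(ctrl.get_state(),ctrl.finger_overhang)
E
```

```text
pics
[ 0.49043675 -0.03948528  1.21058815] [-2.16883663  2.22498084 -0.04894442] [[470.07169751   0.         280.31704563]
 [  0.         470.07169751 218.37457524]
 [  0.           0.           1.        ]]
[1.02499729 0.70460548 0.86664668] [-0.7102408  -2.54913512  1.16815039] [[454.90642587   0.         282.24779456]
 [  0.         454.90642587 210.68028471]
 [  0.           0.           1.        ]]
{'time_s': 0.1, 'joints': array([ 1.17530120e+00,  3.08954499e-01,  1.63508068e+00,  4.03270640e-06,
        1.19968838e+00, -6.97000921e-02]), 'qvel': array([ 0.00039906, -0.00105952, -0.00360355, -0.00095427,  0.00153946,
        0.00111208]), 'joint_efforts': array([-8.23131104e-04, -4.16407549e+01, -2.77642214e+01, -1.12526116e-04,
        4.08891981e-03,  1.12017275e-05]), 'tool_pos': array([0.19976125, 0.59139039, 0.21732896]), 'orientation': array([-0.5094191 , -3.09951239,  0.00325521]), 'ft_force': array([ 0.50049361, -0.53444505,  0.26978782]), 'moment': array([ 0.02651747,  0.04346203, -0.0232705 ]), 'width': 0.9991773845162834} 0.025
```

View pics/top0.png

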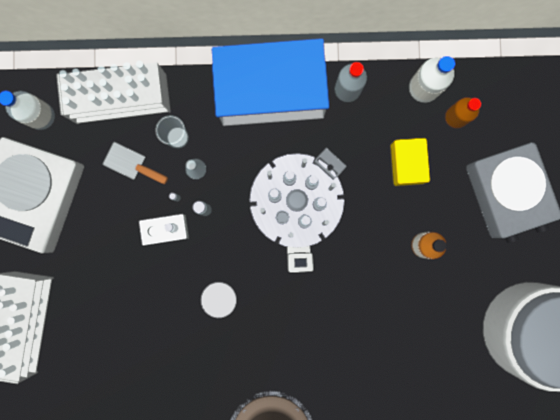

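View pics/scene0.png

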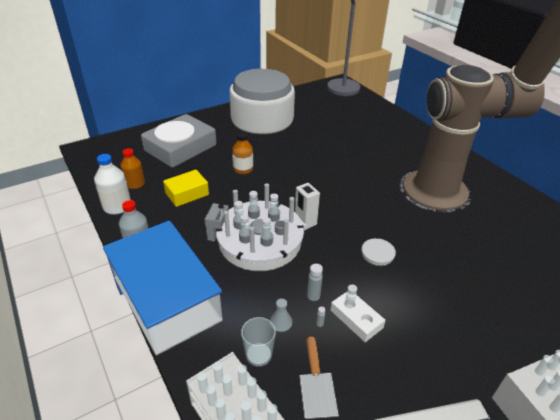

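The top view shows the stand at about (163,229) with the vial in it, look-alikes at (201,208) and (174,196), the carousel hub at about (297,200), the reader at (300,260) and the hood at (330,162). The scene view agrees. Next, enlarged crops.

```bash
python3 - <<'E'
from h import *
a=cv2.imread('pics/top0.png')
x=cv2.resize(a[145:275,235:365],None,fx=4.5,fy=4.5,interpolation=cv2.INTER_CUBIC)
y=cv2.resize(a[205:255,130:195][:, :40+25],None,fx=3,fy=3,interpolation=cv2.INTER_CUBIC)
im=np.zeros((585,585+195,3),np.uint8); im[:,:585]=x; im[:150,585:]=y
s=cv2.imread('pics/scene0.png')[275:340,325:390]; im[200:395,585:]=cv2.resize(s,(195,195),interpolation=cv2.INTER_CUBIC)
cv2.imwrite('pics/crop1.png',im)
E
```

```text
(no output)
```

View pics/crop1.png

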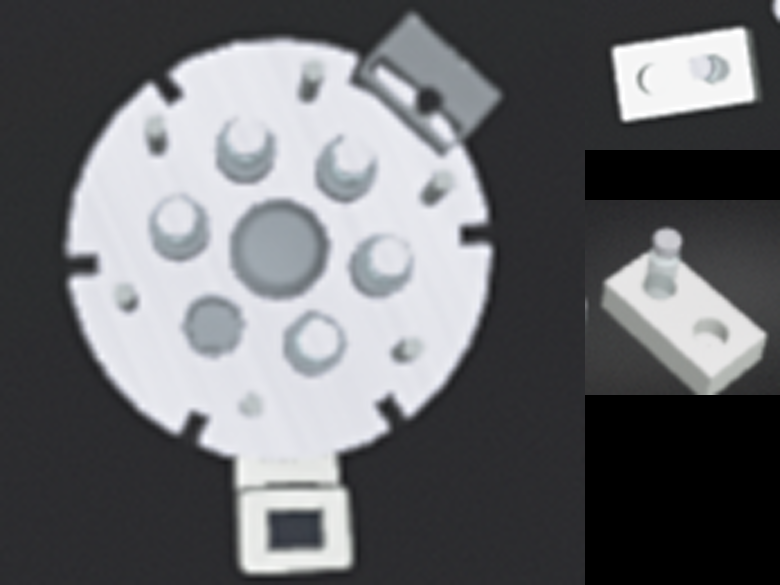

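Crop: hub (279,249), empty socket (213,325), pegs at (250,405), (407,350), (125,297) and others. The vial cap is at (700,66) with its hole at (715,68). The black notches lie in line with the pegs.

```bash
python3 - <<'E'
from h import *
a=load('top0')
def C(X,Y,z): return pt(a,235+(X+.5)/4.5-.5,145+(Y+.5)/4.5-.5,z)
def D(X,Y,z): return pt(a,130+(X-585+.5)/3-.5,205+(Y+.5)/3-.5,z)
h=C(279.5,250,.046)
print('hub',h)
w=C(213,325,.071);
def pol(p): d=p-h; return p.round(4),np.hypot(*d[:2]).round(4),np.degrees(np.arctan2(d[1],d[0])).round(1)
print('well',pol(w))
for n,q in dict(pS=(250,405),pSE=(408,347),pE=(443,180),pN=(313,66),pNW=(153,125),pW=(120,292)).items(): print(n,pol(C(*q,.126)))
print('pS2',pol(C(250,405,.126)))
print('reader',pol(C(295,530,.116)),'hood knob',pol(C(429,100,.085)))
print('cap',D(698,66,.085),'hole',D(713,69,.03),'empty',D(647,78,.03))
for p in [(613,47),(747,28),(757,98),(622,121)]: print(D(*p,.03))
# depth based
d=a['depth']
for y in range(222,234,1): print([round(pt(a,u,y)[2]*1000) for u in range(160,182)])
E
```

```text
hub [ 0.58870799 -0.0799658   0.046     ]
well (array([ 0.547 , -0.0421,  0.071 ]), np.float64(0.0563), np.float64(137.8))
pS (array([ 0.5027, -0.0599,  0.126 ]), np.float64(0.0883), np.float64(166.9))
pSE (array([ 0.5304, -0.1417,  0.126 ]), np.float64(0.085), np.float64(-133.4))
pE (array([ 0.6159, -0.1623,  0.126 ]), np.float64(0.0867), np.float64(-71.7))
pN (array([ 0.6767, -0.0971,  0.126 ]), np.float64(0.0897), np.float64(-11.0))
pNW (array([ 0.6483, -0.0137,  0.126 ]), np.float64(0.0891), np.float64(48.0))
pW (array([0.5624, 0.0053, 0.126 ]), np.float64(0.0892), np.float64(107.1))
pS2 (array([ 0.5027, -0.0599,  0.126 ]), np.float64(0.0883), np.float64(166.9))
reader (array([ 0.4378, -0.0816,  0.116 ]), np.float64(0.1509), np.float64(-179.4)) hood knob (array([ 0.6639, -0.1608,  0.085 ]), np.float64(0.1104), np.float64(-47.1))
cap [0.52971909 0.23307027 0.085     ] hole [0.52880327 0.23385469 0.03      ] empty [0.52267778 0.28926164 0.03      ]
[0.54939694 0.31745112 0.03      ]
[0.56247019 0.20481641 0.03      ]
[0.50358876 0.19738309 0.03      ]
[0.4872492  0.31063662 0.03   
[... 371 characters left out ...]
, 29, 27, 89, 84, 83, 86, 84, 83, 86, 82, 69, 68, 57, 45, 35, 24, 29, 30, 34]
[31, 33, 32, 28, 82, 84, 83, 83, 84, 87, 83, 83, 86, 68, 65, 57, 47, 34, 23, 31, 27, 27]
[25, 33, 28, 32, 35, 83, 84, 84, 82, 91, 86, 82, 80, 72, 63, 59, 50, 40, 25, 35, 28, 33]
[28, 30, 30, 29, 29, 85, 80, 86, 83, 86, 85, 87, 77, 65, 65, 54, 43, 35, 24, 33, 28, 28]
[31, 26, 28, 28, 31, 30, 86, 82, 85, 84, 84, 77, 66, 68, 65, 52, 41, 31, 29, 27, 28, 29]
[31, 30, 30, 33, 27, 30, 28, 28, 86, 77, 70, 69, 67, 61, 45, 43, 27, 19, 31, 33, 28, 32]
[34, 25, 32, 31, 30, 28, 29, 29, 32, 29, 58, 51, 41, 35, 27, 22, 29, 29, 30, 31, 29, 32]
[30, 30, 30, 33, 29, 32, 27, 29, 30, 37, 27, 37, 26, 34, 27, 28, 31, 29, 29, 31, 35, 27]
```

```bash
cat >> h.py <<'E'
def plan(P,jaw=None):
    "delta in tool axes mm and z-turn deg to TCP P with jaw (tool y) along world angle jaw deg (mod 180), tool down"
    s=ctrl.get_state(); A=rot(s['orientation']); d=A.T@(np.array(P)-s['tool_pos'])*1000
    print('d_tool mm',d.round(1))
    if jaw is not None:
        for k in(0,180):
            y=np.radians(jaw+k); Y=np.array([np.cos(y),np.sin(y),0]); Z=np.array([0,0,-1.]); T=np.c_[np.cross(Y,Z),Y,Z]
            print('turn deg',np.degrees(R.from_matrix(A.T@T).as_rotvec()).round(1),'j6',np.degrees(s['joints'][5]).round(1))
E
python3 - <<'E'
from h import *
a=load('top0'); d=a['depth']
def mx(u0,u1,v0,v1):
    b=[pt(a,u,v) for u in range(u0,u1) for v in range(v0,v1) if d[v,u]>0]; b=np.array(b); t=np.percentile(b[:,2],92); s=b[b[:,2]>t-.008]; return s.mean(0).round(4),t
print('big',mx(190,214,198,218)); print('small',mx(166,182,188,203)); print('flask',mx(183,208,156,182)); print('hubcap',mx(290,305,193,208))
print('reader top',mx(293,308,253,268),'vial',mx(160,180,222,234))
plan([.529,.232,.17],0)
for p in[(.529,.232,.12)]:print(p)
E
```

```text
big (array([0.574 , 0.1542, 0.1018]), np.float64(0.10266952667189749))
small (array([0.6062, 0.2266, 0.0543]), np.float64(0.05417862500723716))
flask (array([0.6802, 0.1768, 0.0712]), np.float64(0.07034965057546129))
hubcap (array([ 0.5882, -0.08  ,  0.0623]), np.float64(0.06546991407283344))
reader top (array([ 0.4424, -0.0816,  0.1168]), np.float64(0.11973343026620252)) vial (array([0.5291, 0.2308, 0.0838]), np.float64(0.08493056636085156))
d_tool mm [-427.  -235.    47.8]
turn deg [-0.1  0.1 71.3] j6 -4.0
turn deg [-1.000e-01 -1.000e-01 -1.087e+02] j6 -4.0
(0.529, 0.232, 0.12)
```

>>> {"name": "arm_command", "arguments": {"deltas": "-40 -22 0 0 0 0 0.3; -44 -24 0 0 0 0 0.3; -44 -24 0 0 0 0 0.3; -44 -24 0 0 0 0 0.3; -44 -24 0 0 0 0 0.3; -44 -24 0 0 0 0 0.3; -44 -24 0 0 0 0 0.3; -44 -24 0 0 0 0 0.3; -44 -24 0 0 0 0 0.3; 0 0 0 0 0 10 0.3; 0 0 0 0 0 10 0.3; 0 0 0 0 0 10 0.3; 0 0 0 0 0 10 0.3; 0 0 0 0 0 10 0.3; 0 0 0 0 0 10 0.3; 0 0 0 0 0 10 0.3; 0 0 0 0 0 0 0.3", "newtons": 30}}

```text
time_s: 2.22
tool_pos: [0.5074, 0.2488, 0.2078]
orientation: [-2.237, -2.202, 0.026]
ft_force: [-1.6, 0.4, -0.3]
width: 0.697
```

```bash
python3 - <<'E'
from h import *
s=ctrl.get_state();print(s['time_s'],s['tool_pos'],s['width'],s['joints'])
plan([.529,.2315,.2],0)
c=cap('wrist','w1');print(c['eye'],proj(c,[.529,.2315,.085]),proj(c,[.529,.2315,.03]))
E
```

```text
2.225 [0.50738633 0.24883816 0.20784166] 0.6971040785304491 [ 0.38114512  0.214875    1.77424854 -0.00414115  1.16890436  0.39833886]
d_tool mm [-16.9  22.    7.7]
turn deg [-0.8  0.6 -0.9] j6 22.8
turn deg [  0.9   1.2 179.1] j6 22.8
[0.5115472  0.3331878  0.36232033] [300.10564116 212.77458554] [297.08820235 195.13477118]
```

View pics/w1.png

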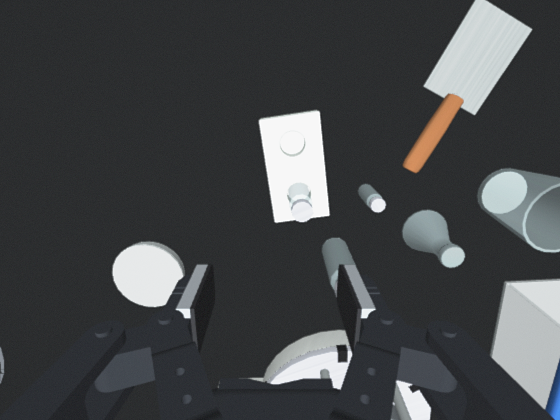

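The wrist view shows the cap at about (302,213), against (300,213) predicted, so the vial is at (0.530, 0.2315). The big look-alike at (340,260) and small one at (372,198) are clear of the jaws.

>>> {"name": "arm_command", "arguments": {"deltas": "-17 22 0 -0.8 0.6 -0.9 0.3; 0 0 25 0 0 0 0.3; 0 0 25 0 0 0 0.3; 0 0 25 0 0 0 0.3; 0 0 0 0 0 0 0.3"}}

```text
time_s: 2.9
tool_pos: [0.5299, 0.2312, 0.1309]
orientation: [-2.204, -2.239, -0.003]
ft_force: [-0.9, 0.2, 0.3]
width: 0.701
```

```bash
python3 - <<'E'
from h import *
plan([.530,.2315,.065],0)
E
```

```text
d_tool mm [ 0.2 -0.  65.9]
turn deg [ 0.1 -0.1  0.9] j6 18.3
turn deg [ 1.000e-01  1.000e-01 -1.791e+02] j6 18.3
```

>>> {"name": "arm_command", "arguments": {"deltas": "0 0 22 0 0 0 0.3; 0 0 22 0 0 0.9 0.3; 0 0 14 0 0 0 0.3; 0 0 7 0 0 0 0.3; 0 0 0 0 0 0 0.3; 0 0 0 0 0 0 0.9; 0 0 0 0 0 0 0.9; 0 0 0 0 0 0 0.9; 0 0 0 0 0 0 0.9; 0 0 0 0 0 0 0.9; 0 0 0 0 0 0 0.9", "newtons": 30}}

```text
time_s: 4.28
tool_pos: [0.537, 0.2339, 0.0726]
orientation: [2.209, 2.224, 0.023]
ft_force: [-0.5, 0.2, -0.0]
width: 0.102
```

```bash
python3 - <<'E'
from h import *
s=ctrl.get_state();print(s['time_s'],s['tool_pos'],s['width'],s['ft_force'],s['moment'])
plan([.530,.2315,.065],0)
a=cap('wrist','w2')['img'];b=cap('scene','s2')['img'];t=cap('top','t2')['img']
im=np.zeros((420,760,3),np.uint8);im[:,:560]=a;im[:200,560:]=cv2.resize(b[260:340,310:390],(200,200),interpolation=2);im[210:410,560:]=cv2.resize(t[190:250,140:200],(200,200),interpolation=2)
cv2.imwrite('pics/w2c.png',im)
E
```

```text
4.275 [0.53701661 0.23390291 0.07258376] 0.10193646159951646 [-0.46853352  0.20202662 -0.04891311] [ 0.01447734 -0.04549306  0.02058915]
d_tool mm [-2.4 -7.1  7.5]
turn deg [ 0.9 -0.3  0.4] j6 18.8
turn deg [   0.5    1.4 -179.6] j6 18.8
```

View pics/w2c.png

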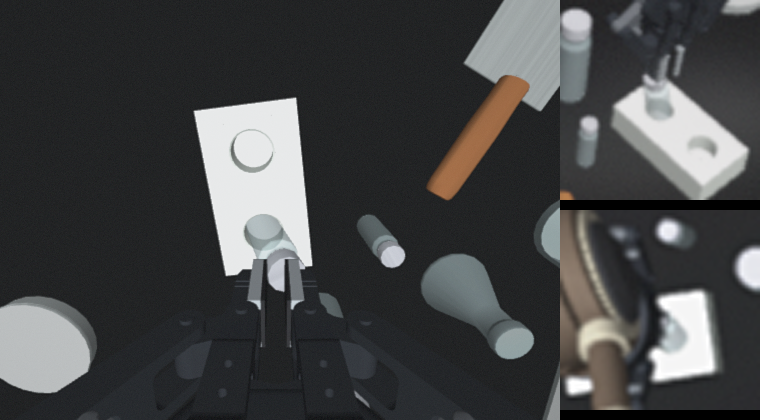

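The picture shows the jaws at the commanded closure (0.10) near the cap at (282,270), with the foot at (264,232). The jaws may not hold the vial, so I'm checking with the depth images.

```bash
python3 - <<'E'
from h import *
c=load('w2')
print('pred upright: foot',proj(c,[.530,.2315,.01]),'rim30',proj(c,[.53,.2315,.03]),'cap',proj(c,[.530,.2315,.085]),'TCP',proj(c,[.537,.2339,.0726]),'tip',proj(c,[.537,.2339,.048]))
for v in range(236,304,6):
    print(v,[tuple((pt(c,u,v)*1000).round().astype(int)) if c['depth'][v,u]>0 else 0 for u in range(246,310,6)])
E
```

```text
pred upright: foot [263.03248966 223.56863902] rim30 [262.40965744 234.43009501] cap [259.94856298 277.34866685] TCP [273.64524326 261.44182934] tip [273.2248877  242.40280514]
236 [(np.int64(518), np.int64(227), np.int64(22)), (np.int64(524), np.int64(236), np.int64(43)), (np.int64(528), np.int64(240), np.int64(53)), (np.int64(532), np.int64(242), np.int64(57)), (np.int64(535), np.int64(243), np.int64(60)), (np.int64(538), np.int64(244), np.int64(62)), (np.int64(542), np.int64(243), np.int64(60)), (np.int64(546), np.int64(238), np.int64(47)), (np.int64(551), np.int64(230), np.int64(30)), (np.int64(555), np.int64(230), np.int64(29)), (np.int64(559), np.int64(231), np.int64(31))]
242 [(np.int64(519), np.int64(226), np.int64(30)), (np.int64(524), np.int64(234), np.int64(48)), (np.int64(528), np.int64(239), np.int64(58)), (np.int64(532), np.int64(241), np.int64(64)), (np.int64(535), np.int64(243), np.int64(67)), (np.int64(538), np.int64(244), np.int64(69)), (np.int64(542), np.int64(243), np.int64(68)), (np.int64(545), np.int64(242), np.int64(66)), (np.int64(551), np.int64(226), np.int64
[... 4548 characters left out ...]
int64(542), np.int64(244), np.int64(120)), (np.int64(544), np.int64(244), np.int64(120)), (np.int64(547), np.int64(244), np.int64(120)), (np.int64(550), np.int64(239), np.int64(113))]
302 [(np.int64(526), np.int64(245), np.int64(125)), (np.int64(528), np.int64(244), np.int64(125)), (np.int64(530), np.int64(243), np.int64(123)), (np.int64(533), np.int64(243), np.int64(123)), (np.int64(535), np.int64(159), np.int64(1)), (np.int64(540), np.int64(159), np.int64(1)), (np.int64(545), np.int64(158), np.int64(-1)), (np.int64(542), np.int64(244), np.int64(124)), (np.int64(544), np.int64(244), np.int64(124)), (np.int64(546), np.int64(245), np.int64(126)), (np.int64(548), np.int64(245), np.int64(125))]
```

```bash
python3 - <<'E'
from h import *
c=load('w1'); T=np.array([.5074,.2488,.2078]); A=rot([-2.237,-2.202,.026])
for u,v in [(192,270),(200,268),(208,272),(200,290),(345,268),(352,270),(360,290),(210,300)]: print(u,v,((A.T@(pt(c,u,v)-T))*1000).round())
c=load('w2'); s=ctrl.get_state();T=s['tool_pos'];A=rot(s['orientation']);print(s['time_s'],T,s['orientation'],R.from_rotvec(s['orientation']).as_matrix().round(3))
for u,v in [(254,262),(260,262),(258,275),(295,262),(295,275),(280,266)]: print(u,v,((A.T@(pt(c,u,v)-T))*1000).round())
a=load('t2')
print('eye rel tool w2',A.T@(c['eye']-T)*1000)
c1=load('w1');print('w1',rot([-2.237,-2.202,.026]).T@(c1['eye']-[.5074,.2488,.2078])*1000)
E
```

```text
192 270 [-124. -105.  209.]
200 268 [ 10. -33. -25.]
208 272 [ 10. -29. -29.]
200 290 [ 10. -29. -43.]
345 268 [ 10.  32. -26.]
352 270 [ 10.  35. -27.]
360 290 [ 10.  35. -43.]
210 300 [ -4. -29. -30.]
4.425 [0.5371198  0.23394161 0.07261973] [2.20941394 2.22414378 0.02358125] [[-0.007  1.     0.015]
 [ 1.     0.007  0.006]
 [ 0.006  0.015 -1.   ]]
254 262 [ 10.  -9. -19.]
260 262 [  9.  -6. -18.]
258 275 [ 10.  -7. -32.]
295 262 [ 10.  10. -20.]
295 275 [ 10.   9. -31.]
280 266 [  5.   3. -13.]
eye rel tool w2 [  82.82422433    0.64731214 -155.27508601]
w1 [  82.8894993     0.73475563 -155.38282788]
```

The depth shows the fingertips about 16 mm behind the reported TCP, not 25 mm ahead. So the real tips are about 41 mm higher than the model says: they stopped on top of the cap and leaned the vial. I'll lift, reopen and look again.

>>> {"name": "arm_command", "arguments": {"deltas": "0 0 -15 0 0 0 0.9; 0 0 -20 0 0 0 0.9; 0 0 -20 0 0 0 0.3; 0 0 0 0 0 0 0.3; 0 0 0 0 0 0 0.3; 0 0 0 0 0 0 0.3"}}

```text
time_s: 5.18
tool_pos: [0.5359, 0.2335, 0.1306]
orientation: [2.21, 2.224, 0.023]
ft_force: [-0.4, -1.4, 0.3]
width: 0.699
```

```bash
python3 - <<'E'
from h import *
s=ctrl.get_state();print(s['time_s'],s['tool_pos'],s['width'],s['ft_force'])
c=cap('wrist','w3');P=[.530,.2315]
for z in(.03,.085):print(proj(c,P+[z]))
b=[]
for v in range(170,330):
  for u in range(200,360):
    if c['depth'][v,u]>0:
      p=pt(c,u,v)
      if .078<p[2]<.09 and abs(p[0]-.53)<.03 and abs(p[1]-.232)<.03:b.append(p)
b=np.array(b);print(len(b),b.mean(0),b.min(0),b.max(0))
cv2.imwrite('pics/w3c.png',cv2.resize(c['img'][130:340,150:430],None,fx=2,fy=2))
A=rot(s['orientation'])
for u in (200,205,345,350):
  for v in range(255,275,3): print(u,v,(A.T@(pt(c,u,v)-s['tool_pos'])*1000).round(),end=';')
plan([.530,.2315,.1],0)
E
```

```text
5.175 [0.53585303 0.23347482 0.13063145] 0.699286048142604 [-0.40259626 -1.37397811  0.33134187]
[265.44159368 206.63431881]
[264.29915238 232.07262831]
705 [0.54073618 0.23198913 0.08451417] [0.53105985 0.22080803 0.07802409] [0.55087151 0.24070784 0.08753983]
200 255 [-62. -73. 129.];200 258 [-65. -73. 128.];200 261 [-69. -73. 129.];200 264 [ 10. -34. -21.];200 267 [ 10. -33. -25.];200 270 [ 10. -33. -26.];200 273 [ 11. -32. -30.];205 255 [-62. -68. 130.];205 258 [-65. -68. 129.];205 261 [-68. -68. 128.];205 264 [ 10. -32. -22.];205 267 [ 10. -31. -25.];205 270 [ 10. -30. -28.];205 273 [ 10. -30. -30.];345 255 [-63.  70. 132.];345 258 [-66.  70. 132.];345 261 [-70.  70. 132.];345 264 [  9.  34. -20.];345 267 [ 10.  33. -25.];345 270 [ 10.  32. -27.];345 273 [ 10.  32. -30.];350 255 [-63.  74. 131.];350 258 [-66.  75. 131.];350 261 [-69.  75. 130.];350 264 [ 10.  36. -20.];350 267 [ 10.  35. -24.];350 270 [ 10.  34. -28.];350 273 [ 11.  34. -30.];d_tool mm [-2.  -6.  30.3]
turn deg [ 0.8 -0.3  0.4] j6 18.8
turn deg [   0.5    1.3 -179.6] j6 18.8
```

View pics/w3c.png

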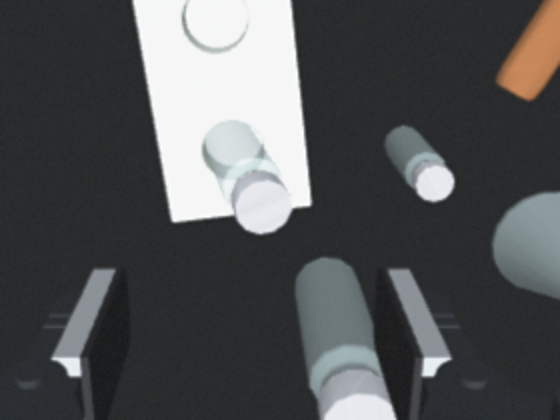

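The picture shows the vial leaning about 8° toward +x in its hole, cap at crop (262,203), so (0.541, 0.232). The parallel jaws will right it as they close on the glass, centred on the hole. I'll go down to TCP z = 0.022, which puts the real tips at about 0.039.

>>> {"name": "arm_command", "arguments": {"deltas": "-2 -6 0 0.8 -0.3 0.4 0.3; 0 0 20 0 0 0 0.3; 0 0 20 0 0 0 0.3; 0 0 20 0 0 0 0.3; 0 0 15 0 0 0 0.3; 0 0 10 0 0 0 0.3; 0 0 0 0 0 0 0.3"}}

```text
time_s: 6.1
tool_pos: [0.5249, 0.2297, 0.035]
orientation: [-2.219, -2.217, 0.013]
ft_force: [0.4, -0.1, 0.8]
width: 0.701
```

```bash
python3 - <<'E'
from h import *
s=ctrl.get_state();print(s['time_s'],s['tool_pos'],s['width'],s['ft_force'])
plan([.530,.232,.022],0)
E
```

```text
6.1 [0.5248823 0.2297309 0.035036 ] 0.7010034879462246 [ 0.36719512 -0.05096962  0.79923665]
d_tool mm [ 2.3  5.2 13. ]
turn deg [-0.5  0.2 -0.1] j6 19.3
turn deg [  0.3   0.8 179.9] j6 19.3
```

>>> {"name": "arm_command", "arguments": {"deltas": "2.3 5.2 6 -0.5 0.2 0 0.3; 0 0 6 0 0 0 0.3; 0 0 0 0 0 0 0.45; 0 0 0 0 0 0 0.6; 0 0 0 0 0 0 0.7; 0 0 0 0 0 0 0.8; 0 0 0 0 0 0 0.9; 0 0 0 0 0 0 0.9", "newtons": 30}}

```text
time_s: 7.1
tool_pos: [0.5319, 0.233, 0.0245]
orientation: [2.222, 2.22, 0.006]
ft_force: [-0.7, -0.1, 0.3]
width: 0.257
```

```bash
python3 - <<'E'
from h import *
s=ctrl.get_state();print(s['time_s'],s['tool_pos'],s['width'],s['ft_force'])
plan([.530,.232,.022],0)
c=cap('wrist','w4')
b=np.array([p for v in range(180,340) for u in range(200,360) if c['depth'][v,u]>0 for p in [pt(c,u,v)] if .08<p[2]<.09 and abs(p[0]-.53)<.016 and abs(p[1]-.232)<.012])
print(len(b),b.mean(0),b.min(0),b.max(0))
cv2.imwrite('pics/w4c.png',cv2.resize(c['img'][130:340,150:430],None,fx=2,fy=2))
E
```

```text
7.1 [0.53190922 0.23296767 0.02454648] 0.2566608766444292 [-0.65313893 -0.07965842  0.34360193]
d_tool mm [-1.  -1.9  2.5]
turn deg [ 0.2 -0.1 -0.1] j6 19.3
turn deg [ -0.2  -0.3 179.9] j6 19.3
1307 [0.53182143 0.23817893 0.08416799] [0.51400171 0.23053439 0.08000397] [0.54593906 0.24399988 0.08996601]
```

View pics/w4c.png

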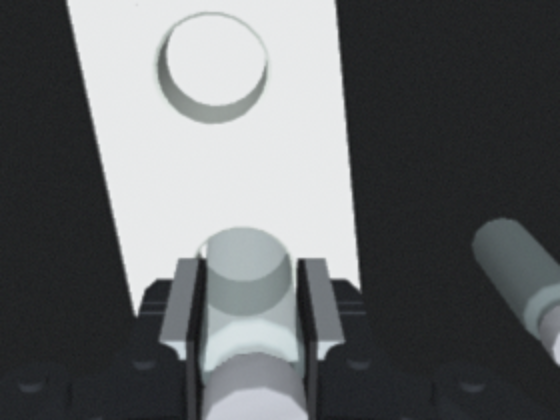

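The vial is held upright (opening 0.257, about 22 mm). I'll lift it and carry it above the empty socket.

>>> {"name": "arm_command", "arguments": {"deltas": "0 0 -6 0 0 0 0.9; 0 0 -15 0 0 0 0.9; 0 0 -30 0 0 0 0.9; 0 0 -35 0 0 0 0.9; 0 0 -35 0 0 0 0.9; 0 0 -35 0 0 0 0.9; -20 1 -5 0 0 0 0.9; -35 2 0 0 0 0 0.9; -40 2 0 0 0 0 0.9; -40 2 0 0 0 0 0.9; -40 2 0 0 0 0 0.9; -40 2 0 0 0 0 0.9; -35 2 0 0 0 0 0.9; -20 2 0 0 0 0 0.9; 0 0 0 0 0 8.5 0.9; 0 0 0 0 0 8.5 0.9; 0 0 0 0 0 8.5 0.9; 0 0 0 0 0 8.5 0.9; 0 0 0 0 0 8.5 0.9; 0 0 0 0 0 0 0.9"}}

```text
time_s: 9.65
tool_pos: [0.5333, -0.0612, 0.184]
orientation: [-2.892, -1.22, 0.017]
ft_force: [-0.0, 0.8, -0.4]
width: 0.258
```

```bash
python3 - <<'E'
from h import *
s=ctrl.get_state();print(s['time_s'],s['tool_pos'],s['width'],s['ft_force'])
plan([.5471,-.0418,.17],137.7)
c=cap('wrist','w5'); print('pred well',proj(c,[.5471,-.0418,.071]),'floor',proj(c,[.5471,-.0418,.048]))
for n,k in dict(a=-90,b=-30,c=30).items():
  t=np.radians(137.7+k);print(n,proj(c,[.5885+.088*np.cos(t),-.0795+.088*np.sin(t),.126]))
for k in (-60,60):
  t=np.radians(137.7+k);print('vial',proj(c,[.5885+.056*np.cos(t),-.0795+.056*np.sin(t),.133]))
E
```

```text
9.65 [ 0.53330593 -0.06123672  0.18396215] 0.25812866161968867 [-0.04598458  0.78442487 -0.40026349]
d_tool mm [23.7 -3.6 13.8]
turn deg [  0.7   0.6 178.1] j6 33.3
turn deg [-0.4  0.5 -1.9] j6 33.3
pred well [270.41693793 172.51401788] floor [270.93456291 166.83237364]
a [357.82249914  44.24401336]
b [234.43193604 125.29950387]
c [243.41694001 249.55564543]
vial [311.14177046 116.13164462]
vial [310.55795696 257.88970742]
```

View pics/w5.png

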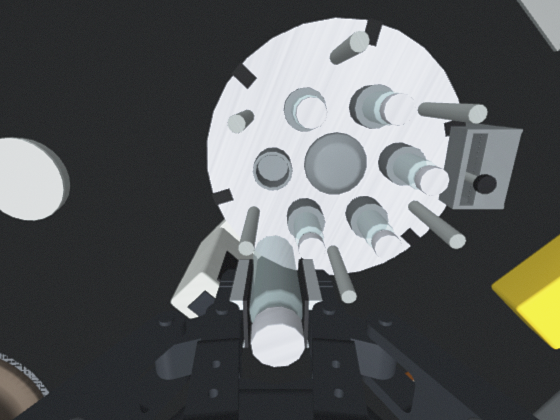

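The socket ring is at (273,169) and peg_b at (237,124), both about (+2.5,-3) px from predicted. I'll fit the well, pegs and held vial all from this same view.

```bash
python3 - <<'E'
from h import *
from scipy.optimize import least_squares
s=ctrl.get_state(); c=load('w5'); A=rot([-2.892,-1.22,.017]); T=np.array([.5333,-.0612,.18396])
print(s['tool_pos'],s['orientation'])
b=np.array([A.T@(pt(c,u,v)-s['tool_pos'])*1000 for v in range(232,330) for u in range(250,300) if c['depth'][v,u]>0])
m=(b[:,2]>-40)&(b[:,2]<14)&(abs(b[:,1])<9)&(abs(b[:,0])<20); q=b[m]
for lo,hi in((-40,-20),(-20,-3),(-3,14)):
  w=q[(q[:,2]>lo)&(q[:,2]<hi)]
  if len(w)<20: print(len(w));continue
  f=least_squares(lambda p:np.hypot(w[:,0]-p[0],w[:,1]-p[1])-11.5,[0,0],loss='soft_l1');print('vial axis tool',lo,f.x,len(w))
print('lowest z tool',np.percentile(q[:,2],[95,99,100]))
# well: dark floor / rim from depth: points z .066-.074 near
g=np.array([pt(c,u,v) for v in range(145,195) for u in range(248,298) if c['depth'][v,u]>0])
r=g[(g[:,2]>.068)&(g[:,2]<.075)];print('rim',len(r))
f=least_squares(lambda p:np.hypot(r[:,0]-p[0],r[:,1]-p[1])-15.5e-3,[.547,-.042],loss='soft_l1',f_scale=.001);print(f.x,r.mean(0))
print('px ring',pt(c,273,168.5,.071))
for n,u,v in(('a',359,41),('b',237,124),('c',246,246)):print(n,pt(c,u,v,.126))
E
python3 -c "
import cv2;a=cv2.imread('pics/w5.png')[130:290,200:350];cv2.imwrite('pics/w5c.png',cv2.resize(a,None,fx=3.7,fy=3.7,interpolation=2))"
```

```text
[ 0.53324333 -0.06118711  0.18390653] [-2.89111756 -1.22111892  0.01692813]
vial axis tool -40 [-1.01627988  1.35128869] 966
vial axis tool -20 [-0.55649966  0.84055888] 586
vial axis tool -3 [-0.23264317  0.32994621] 353
lowest z tool [ 6.76596622  9.75092512 11.3867182 ]
rim 416
[ 0.54924819 -0.04179542] [ 0.54943533 -0.0416149   0.07069334]
px ring [ 0.55106253 -0.04085677  0.071     ]
a [ 0.64931022 -0.01356411  0.126     ]
b [0.56350633 0.00374704 0.126     ]
c [ 0.50593062 -0.06006872  0.126     ]
```

View pics/w5c.png

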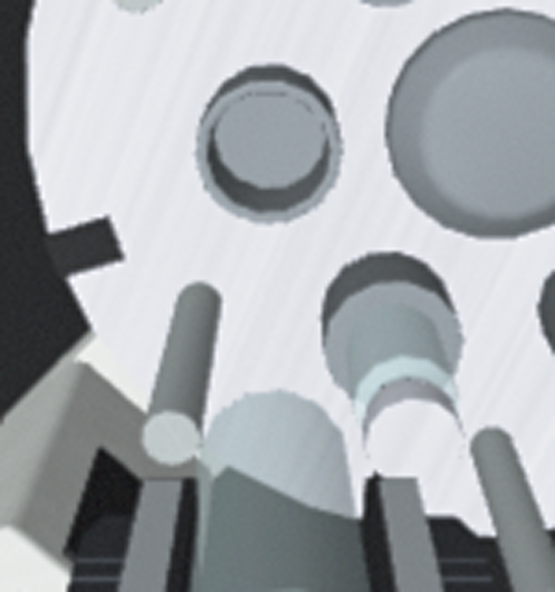

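The rim in the crop is centred at about (270,151). The fit gives the well at (0.5493, -0.0416), and the vial foot sits within 0.5 mm of the tool axis. Aligning over it.

```bash
python3 - <<'E'
from h import *
plan([.5493,-.0416,.14],137.7)
E
```

```text
d_tool mm [25.6 -1.8 43.7]
turn deg [  0.8   0.6 178.1] j6 33.2
turn deg [-0.4  0.5 -1.9] j6 33.2
```

>>> {"name": "arm_command", "arguments": {"deltas": "12 -1 0 -0.4 0.5 -1.9 0.9; 13 -1 0 0 0 0 0.9; 0 0 20 0 0 0 0.9; 0 0 22 0 0 0 0.9; 0 0 0 0 0 0 0.9"}}

```text
time_s: 10.32
tool_pos: [0.5518, -0.0385, 0.1413]
orientation: [2.867, 1.283, 0.005]
ft_force: [0.7, -0.6, 0.2]
width: 0.26
```

```bash
python3 - <<'E'
from h import *
plan([.5493,-.0416,.1],137.7); s=ctrl.get_state();print(s['tool_pos'],s['ft_force'])
E
```

```text
d_tool mm [-4.1  0.1 41.3]
turn deg [   0.3    0.2 -179.5] j6 33.2
turn deg [ 0.1 -0.2  0.5] j6 33.2
[ 0.55184884 -0.03854451  0.1412876 ] [ 0.662626   -0.64055352  0.1601484 ]
```

>>> {"name": "arm_command", "arguments": {"deltas": "-4 0 8 0 0 0.5 0.9; 0 0 12 0 0 0 0.9; 0 0 12 0 0 0 0.9; 0 0 0 0 0 0 0.9; 0 0 0 0 0 0 0.9"}}

```text
time_s: 10.95
tool_pos: [0.5512, -0.0414, 0.1091]
orientation: [2.871, 1.271, 0.01]
ft_force: [-0.4, 0.2, 0.6]
width: 0.261
```

```bash
python3 - <<'E'
from h import *
plan([.5493,-.0416,.09],137.7); s=ctrl.get_state();print(s['tool_pos'],s['ft_force'])
c=cap('wrist','w6')
g=np.array([pt(c,u,v) for v in range(100,300) for u in range(180,380) if c['depth'][v,u]>0])
r=g[(g[:,2]>.068)&(g[:,2]<.0735)&(np.hypot(g[:,0]-.5493,g[:,1]+.0416)<.019)]
from scipy.optimize import least_squares
f=least_squares(lambda p:np.hypot(r[:,0]-p[0],r[:,1]-p[1])-15.5e-3,[.547,-.042],loss='soft_l1',f_scale=.001);print('rim',f.x,len(r),r.mean(0))
A=rot(s['orientation']);b=(g-s['tool_pos'])@A*1000
q=b[(b[:,2]>-15)&(b[:,2]<16)&(abs(b[:,1])<10.5)&(b[:,0]>4)&(b[:,0]<16)]
for lo,hi in((-15,-5),(-5,5),(5,12)):
  w=q[(q[:,2]>lo)&(q[:,2]<hi)]
  f=least_squares(lambda p:np.hypot(w[:,0]-p[0],w[:,1]-p[1])-11.5,[0,0],loss='soft_l1');print('vial axis tool',lo,f.x,len(w))
E
```

```text
d_tool mm [-1.5 -1.3 19.1]
turn deg [   0.4    0.4 -179.9] j6 33.3
turn deg [ 0.3 -0.3  0.1] j6 33.3
[ 0.55116626 -0.04135022  0.10911933] [-0.38977508  0.22254153  0.59254311]
rim [ 0.54923709 -0.04175456] 491 [ 0.55325196 -0.03648966  0.07058258]
vial axis tool -15 [-0.59857432  0.58117964] 367
vial axis tool -5 [-0.39060976  0.36047936] 318
vial axis tool 5 [-0.23161599  0.18737517] 152
```

>>> {"name": "arm_command", "arguments": {"deltas": "-1.5 -1.3 5 0.3 -0.3 0 0.9; 0 0 5 0 0 0 0.9; 0 0 5 0 0 0 0.9; 0 0 0 0 0 0 0.9"}}

```text
time_s: 11.5
tool_pos: [0.5494, -0.0417, 0.0937]
orientation: [-2.873, -1.271, 0.0]
ft_force: [-0.1, -0.2, -0.2]
width: 0.257
```

```bash
python3 - <<'E'
from h import *
plan([.5493,-.0417,.0625],137.7); s=ctrl.get_state();print(s['tool_pos'],s['ft_force'])
E
```

```text
d_tool mm [-0.  -0.1 31.2]
turn deg [  -0.   -0. -180.] j6 33.4
turn deg [-0.  0.  0.] j6 33.4
[ 0.54940315 -0.04172607  0.0936755 ] [-0.1486972  -0.18092247 -0.23015075]
```

Aligned. I'll insert slowly and watch the force.

>>> {"name": "arm_command", "arguments": {"deltas": "0 0 5 0 0 0 0.9; 0 0 5 0 0 0 0.9; 0 0 5 0 0 0 0.9; 0 0 5 0 0 0 0.9; 0 0 4 0 0 0 0.9; 0 0 0 0 0 0 0.9"}}

```text
time_s: 12.25
tool_pos: [0.5493, -0.0417, 0.0678]
orientation: [-2.873, -1.271, 0.001]
ft_force: [0.1, 0.0, -0.1]
width: 0.257
```

```bash
python3 - <<'E'
from h import *
plan([.5493,-.0417,.0625],137.7); s=ctrl.get_state();print(s['tool_pos'],s['ft_force'])
E
```

```text
d_tool mm [-0.  -0.   5.3]
turn deg [  -0.   -0. -180.] j6 33.4
turn deg [-0.  0.  0.] j6 33.4
[ 0.54930992 -0.04169414  0.06776176] [ 0.11001817  0.0392494  -0.14511574]
```

>>> {"name": "arm_command", "arguments": {"deltas": "0 0 2 0 0 0 0.9; 0 0 1.5 0 0 0 0.9; 0 0 0 0 0 0 0.9"}}

```text
time_s: 12.62
tool_pos: [0.5497, -0.0417, 0.0644]
orientation: [2.873, 1.271, 0.0]
ft_force: [0.7, -0.1, -0.2]
width: 0.266
```

>>> {"name": "arm_command", "arguments": {"deltas": "0 0 1 0 0 0 0.9; 0 0 0 0 0 0 0.9"}}

```text
time_s: 12.88
tool_pos: [0.5499, -0.0418, 0.0635]
orientation: [2.872, 1.271, 0.001]
ft_force: [0.3, 0.5, -0.9]
width: 0.258
```

>>> {"name": "arm_command", "arguments": {"deltas": "0 0 1 0 0 0 0.9; 0 0 0 0 0 0 0.9"}}

```text
time_s: 13.12
tool_pos: [0.5501, -0.0418, 0.0626]
orientation: [2.872, 1.271, 0.001]
ft_force: [-0.6, -0.0, 0.1]
width: 0.265
```

>>> {"name": "arm_command", "arguments": {"deltas": "0 0 1 0 0 0 0.9; 0 0 0 0 0 0 0.9"}}

```text
time_s: 13.38
tool_pos: [0.5504, -0.0417, 0.0626]
orientation: [2.872, 1.271, 0.002]
ft_force: [-0.3, -0.4, 0.1]
width: 0.258
```

>>> {"name": "arm_command", "arguments": {"deltas": "0 0 0.7 0 0 0 0.9; 0 0 0 0 0 0 0.9"}}

```text
time_s: 13.62
tool_pos: [0.5505, -0.0417, 0.0625]
orientation: [2.872, 1.271, 0.002]
ft_force: [-0.7, 0.5, 1.2]
width: 0.26
```

It made contact at exactly the predicted depth (z = 0.0625). Releasing and lifting.

>>> {"name": "arm_command", "arguments": {"deltas": "0 0 0 0 0 0 0.7; 0 0 0 0 0 0 0.65; 0 0 0 0 0 0 0.6; 0 0 0 0 0 0 0.6; 0 0 -10 0 0 0 0.6; 0 0 -20 0 0 0 0.6; 0 0 -25 0 0 0 0.6; 0 0 -25 0 0 0 0.6; 0 0 -20 0 0 0 0.6; 0 0 0 0 0 0 0.6"}}

```text
time_s: 14.88
tool_pos: [0.551, -0.0419, 0.1675]
orientation: [2.871, 1.271, 0.005]
ft_force: [0.6, -0.7, -0.3]
width: 0.401
```

```bash
python3 - <<'E'
from h import *
s=ctrl.get_state();print(s['time_s'],s['tool_pos'],s['joints'],s['width'])
c=cap('wrist','w7')
g=np.array([pt(c,u,v) for v in range(0,420) for u in range(0,560) if c['depth'][v,u]>0])
hub=np.array([.589,-.0795])
r=g[(np.hypot(g[:,0]-.5493,g[:,1]+.0417)<.018)&(g[:,2]>.11)&(g[:,2]<.135)];print('cap',np.percentile(r[:,2],90),r[r[:,2]>.118].mean(0))
print('knob/hood pts')
# push pose: peg_a
th=np.radians(137.7-90)
pa=np.array([.5893+.088*np.cos(th),-.0792+.088*np.sin(th)]);print('peg_a',pa)
E
```

```text
14.875 [ 0.55103535 -0.04186016  0.16752444] [-1.54632463e-01  2.22930833e-01  1.85286411e+00  2.80685987e-05
  1.06181508e+00  5.82850570e-01] 0.400750075211232
cap 0.12362108752120275 [ 0.55138894 -0.04088147  0.12264236]
knob/hood pts
peg_a [ 0.6485251  -0.01411246]
```

View pics/w7.png

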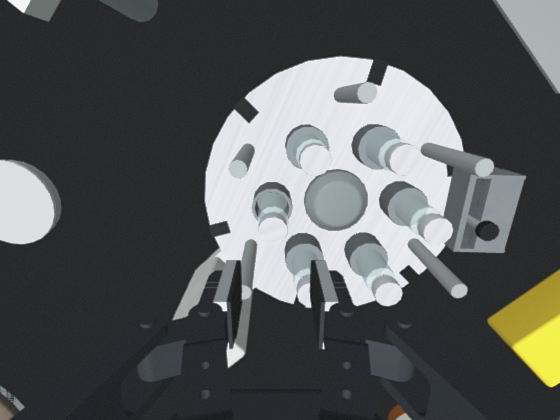

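The vial is seated: cap top measured at 0.1236 against 0.123 expected, cap at (272,228) in the picture. Next I go behind peg_a with closed fingers. The orientation already suits: tool x is radial and -y is the counter-clockwise tangent.

>>> {"name": "arm_command", "arguments": {"deltas": "22 22 0 0 0 0 1; 22 22 0 0 0 0 1; 22 22 0 0 0 0 1; 18 18 0 0 0 0 1; 0 0 0 0 0 0 1; 0 0 0 0 0 0 1"}}

```text
time_s: 15.68
tool_pos: [0.6651, -0.0352, 0.1572]
orientation: [-2.867, -1.268, 0.019]
ft_force: [-0.7, -0.3, 0.4]
width: 0.004
```

```bash
cat >> h.py <<'E'
def where():
    s=ctrl.get_state(); P=s['tool_pos']; A=rot(s['orientation']); f=A.T@s['ft_force']
    v=P[:2]-HUB; a=np.degrees(np.arctan2(A[1,0],A[0,0])); x,y=A[:2,0]@v*1000,A[:2,1]@v*1000
    print('t',s['time_s'],'z',P[2].round(4),'xaxis deg',a.round(2),'hub->tcp in tool',x.round(1),y.round(1),'Ftool',f.round(1),'w',round(s['width'],3),'tilt',(A[:,2]*57.3).round(2))
HUB=np.array([.5893,-.0792])
E
python3 - <<'E'
from h import *
plan([.675,-.037,.081],137.7);where()
E
```

```text
d_tool mm [ 6.   9.4 76.1]
turn deg [  -0.7   -1.  -180. ] j6 35.5
turn deg [-0.6  0.5  0. ] j6 35.5
t 15.675 z 0.1572 xaxis deg 47.73 hub->tcp in tool 83.5 26.5 Ftool [-0.7 -0.4 -0.3] w 0.004 tilt [ -0.78   0.08 -57.29]
```

>>> {"name": "arm_command", "arguments": {"deltas": "5 10 0 -0.6 0.5 0 1; 0 0 0 0 0 0 1; 0 0 20 0 0 0 1; 0 0 20 0 0 0 1; 0 0 20 0 0 0 1; 0 0 12 0 0 0 1; 0 0 0 0 0 0 1"}}

```text
time_s: 16.55
tool_pos: [0.6718, -0.0383, 0.0771]
orientation: [-2.87, -1.269, 0.008]
ft_force: [-0.3, -1.0, 1.1]
width: 0.001
```

```bash
python3 - <<'E'
from h import *
where()
s=ctrl.get_state();c=cap('wrist','w8');b=cap('scene','s8')['img']
A=rot(s['orientation'])
for v in range(225,275,4): print(v,[tuple((A.T@(pt(c,u,v)-s['tool_pos'])*1000).round().astype(int).tolist()) for u in range(250,310,8)])
im=np.zeros((420,760,3),np.uint8);im[:,:560]=c['img'];im[:200,560:]=cv2.resize(b[170:270,200:300],(200,200),interpolation=2)
t=cap('top','t8')['img'];im[210:410,560:]=cv2.resize(t[140:270,235:365],(200,200),interpolation=2)
cv2.imwrite('pics/w8c.png',im)
E
```

```text
t 16.55 z 0.0771 xaxis deg 47.7 hub->tcp in tool 85.8 33.5 Ftool [-0.9  0.5 -1.1] w 0.001 tilt [ -0.35   0.09 -57.3 ]
225 [(9, -14, 31), (10, -9, 31), (9, -5, 31), (9, 0, 32), (9, 5, 31), (9, 10, 32), (10, 15, 30), (9, 20, 32)]
229 [(7, -14, 30), (7, -9, 30), (7, -5, 31), (7, 0, 31), (6, 5, 32), (7, 10, 31), (7, 15, 31), (7, 20, 30)]
233 [(4, -15, 30), (4, -10, 31), (4, -5, 31), (4, 0, 31), (4, 5, 31), (4, 10, 32), (4, 15, 30), (4, 20, 31)]
237 [(1, -15, 31), (1, -10, 32), (1, -5, 31), (2, 0, 31), (2, 5, 30), (1, 10, 31), (1, 15, 31), (1, 20, 31)]
241 [(-2, -15, 31), (-1, -10, 31), (-2, -5, 32), (-1, 0, 31), (-1, 5, 30), (-1, 10, 31), (-2, 16, 32), (-1, 21, 31)]
245 [(-4, -15, 31), (-4, -10, 31), (-4, -5, 31), (-5, 0, 32), (-5, 5, 32), (-4, 10, 30), (-4, 16, 30), (-4, 21, 31)]
249 [(-7, -15, 32), (-7, -10, 31), (-7, -5, 31), (-7, 0, 30), (-7, 6, 32), (-7, 11, 31), (-7, 16, 31), (-7, 21, 31)]
253 [(-10, -15, 32), (-10, -10, 32), (-10, -5, 31), (-10, 0, 31), (-9, 5, 30), (-10, 11, 31), (-10, 16, 30), (-10, 21, 31)]
257 [(-13, -15, 31), (-13, -10, 32), (-12, -5, 30), (-13, 0, 31), (-13, 6, 31), (-13, 11, 32), (-13, 16, 31), (-12, 21, 31)]
261 [(-16, -15, 32), (-15, -10, 30), (11, -3, -19), (11, 1, -18), (11, 4, -19), (-16, 11, 32), (-15, 16, 30), (-16, 21, 31)]
265 [(-19, -15, 32), (-19, -10, 31), (11, -3, -22), (11, 1, -23), (11, 4, -22), (-19, 11, 33), (-19, 16, 32), (-18, 21, 31)]
269 [(-21, -15, 31), (-20, -10, 29), (11, -3, -27), (11, 1, -26), (11, 4, -26), (10, 8, -25), (-21, 16, 31), (-21, 21, 31)]
273 [(7, -11, -23), (7, -7, -23), (11, -3, -29), (11, 1, -30), (10, 4, -29), (10, 8, -28), (7, 12, -23), (-24, 21, 31)]
```

View pics/w8c.png

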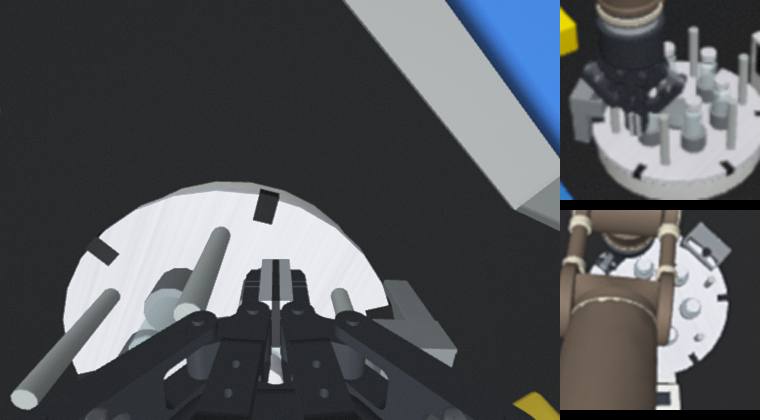

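The fingers are closed behind peg_a (top at 188,312), and the knuckle links at (203,320) spread toward it. Checking the link height against the peg top.

```bash
python3 - <<'E'
from h import *
s=ctrl.get_state();c=load('w8');A=rot(s['orientation'])
for u,v in[(188,312),(203,318),(212,316),(225,315),(235,308),(245,300),(245,285),(248,275),(170,330),(180,325)]: print(u,v,(A.T@(pt(c,u,v)-s['tool_pos'])*1000).round().tolist())
E
```

```text
188 312 [3.0, -34.0, -46.0]
203 318 [13.0, -25.0, -62.0]
212 316 [11.0, -22.0, -58.0]
225 315 [-59.0, -35.0, 34.0]
235 308 [-53.0, -28.0, 34.0]
245 300 [6.0, -12.0, -41.0]
245 285 [6.0, -14.0, -30.0]
248 275 [6.0, -13.0, -23.0]
170 330 [11.0, -35.0, -66.0]
180 325 [12.0, -32.0, -64.0]
```

The links clear the peg top by about 10 mm, and the finger back is 14 mm from contact. Advancing to touch.

>>> {"name": "arm_command", "arguments": {"deltas": "2 -4 0 0 0 0 1; 0 -4 0 0 0 0 1; 0 -2 0 0 0 0 1; 0 -2 0 0 0 0 1; 0 -2 0 0 0 0 1"}}

```text
time_s: 17.32
tool_pos: [0.6664, -0.0269, 0.083]
orientation: [2.872, 1.27, 0.006]
ft_force: [0.4, -0.4, 0.2]
width: 0.001
```

```bash
python3 - <<'E'
from h import *
where()
E
```

```text
t 17.325 z 0.083 xaxis deg 47.71 hub->tcp in tool 90.5 21.8 Ftool [-0.   0.6 -0.2] w 0.001 tilt [ 2.30e-01  2.00e-02 -5.73e+01]
```

>>> {"name": "arm_command", "arguments": {"deltas": "0 -2 2 0 0 0 1; 0.6 -3.1 1 0 0 -2 1; 0.6 -3.1 0.5 0 0 -2 1; 0.6 -3.1 0.5 0 0 -2 1; 0.6 -3.1 0.5 0 0 -2 1"}}

```text
time_s: 17.95
tool_pos: [0.6659, -0.0234, 0.0812]
orientation: [2.748, 1.472, 0.027]
ft_force: [4.8, -4.5, -2.2]
width: -0.002
```

```bash
python3 - <<'E'
from h import *
where()
E
```

```text
t 17.95 z 0.0812 xaxis deg 56.36 hub->tcp in tool 88.9 32.9 Ftool [-1.   6.4  2.4] w -0.002 tilt [  1.51  -0.73 -57.28]
```

>>> {"name": "arm_command", "arguments": {"deltas": "0.7 -5 0.5 0 0 0 1; 0.7 -5 0.5 0 0 0 1; 0.7 -5 0.5 0 0 0 1"}}

```text
time_s: 18.32
tool_pos: [0.663, -0.0201, 0.0816]
orientation: [2.728, 1.47, 0.046]
ft_force: [4.9, -5.7, -2.2]
width: -0.005
```

```bash
python3 - <<'E'
from h import *
where()
E
```

```text
t 18.325 z 0.0816 xaxis deg 56.66 hub->tcp in tool 89.9 29.1 Ftool [-2.1  7.1  2.6] w -0.005 tilt [  2.65  -1.35 -57.22]
```

```bash
cat >> h.py <<'E'
_w=where
def where():
    _w(); s=ctrl.get_state(); A=rot(s['orientation']); Z=np.array([0,0,-1.]); 
    print('upright turn tool deg',(np.degrees(A.T@np.cross(A[:,2],Z))).round(1))
E
python3 -c "
from h import *
where()"
```

```text
t 18.325 z 0.0816 xaxis deg 56.66 hub->tcp in tool 89.9 29.1 Ftool [-2.1  7.1  2.6] w -0.005 tilt [  2.65  -1.35 -57.22]
upright turn tool deg [ 3.  -0.3  0. ]
```

>>> {"name": "arm_command", "arguments": {"deltas": "0.9 -7 0.5 1.5 0 0 1; 0.9 -7 0.5 1.5 0 0 1; 0.7 -7 0.5 1.5 0 0 1; 0.5 -7 0.5 1 0 -0.5 1"}}

```text
time_s: 18.82
tool_pos: [0.6518, -0.0113, 0.0806]
orientation: [-2.737, -1.504, 0.002]
ft_force: [5.9, -5.2, -3.3]
width: 0.001
```

```bash
python3 -c "
from h import *
where()"
```

```text
t 18.825 z 0.0806 xaxis deg 57.58 hub->tcp in tool 90.9 16.3 Ftool [-1.2  7.8  3.2] w 0.001 tilt [ -0.58   0.88 -57.29]
upright turn tool deg [-1.  -0.4  0. ]
```

>>> {"name": "arm_command", "arguments": {"deltas": "0.3 -7 0.5 0.6 0 -3 1; 0.3 -7 0.5 0.6 0 -3 1; 0.3 -7 0.5 0.6 0 -3 1; 0.3 -7 0.5 0.6 0 -3 1; 0.3 -7 0.5 0.6 0 -3 1"}}

```text
time_s: 19.45
tool_pos: [0.6402, -0.0001, 0.0807]
orientation: [-2.496, -1.858, -0.011]
ft_force: [7.9, -1.3, -5.3]
width: 0.001
```

```bash
python3 -c "
from h import *
where()"
```

```text
t 19.45 z 0.0807 xaxis deg 73.31 hub->tcp in tool 90.4 26.0 Ftool [0.9 8.1 5.1] w 0.001 tilt [ -0.73   1.63 -57.27]
upright turn tool deg [-1.2 -1.4 -0. ]
```

>>> {"name": "arm_command", "arguments": {"deltas": "0.4 -7 0.3 0 0 -1 1; 0.4 -7 0.3 0 0 -1 1; 0.3 -7 0.3 0 0 -1.5 1; 0.3 -7 0.3 0 0 -1.5 1"}}

```text
time_s: 19.95
tool_pos: [0.6291, 0.0059, 0.0814]
orientation: [-2.427, -1.99, -0.054]
ft_force: [7.9, -0.6, -4.9]
width: -0.0
```

```bash
python3 -c "
from h import *
where()"
```

```text
t 19.95 z 0.0814 xaxis deg 78.72 hub->tcp in tool 91.2 22.3 Ftool [0.8 7.8 5. ] w -0.0 tilt [  1.42   1.35 -57.27]
upright turn tool deg [ 1.1 -1.6  0. ]
```

>>> {"name": "arm_command", "arguments": {"deltas": "0 -7 0 0.7 -0.5 -2 1; 0 -7 0 0.7 -0.5 -2 1; 0 -7 0 0.7 -0.5 -2 1"}}

```text
time_s: 20.32
tool_pos: [0.6189, 0.0086, 0.0823]
orientation: [2.311, 2.119, 0.013]
ft_force: [4.3, 0.3, -1.4]
width: 0.002
```

```bash
python3 -c "
from h import *
where()"
```

```text
t 20.325 z 0.0823 xaxis deg 85.03 hub->tcp in tool 90.0 21.9 Ftool [0.7 4.3 1.5] w 0.002 tilt [  0.57   0.07 -57.3 ]
upright turn tool deg [ 0.6 -0.1  0. ]
```

>>> {"name": "arm_command", "arguments": {"deltas": "0 -5 0 0.3 0 -1 1"}}

```text
time_s: 20.45
tool_pos: [0.6143, 0.0094, 0.0822]
orientation: [2.294, 2.143, 0.009]
ft_force: [1.2, 0.8, -0.5]
width: -0.001
```

```bash
python3 -c "
from h import *
where()"
```

```text
t 20.45 z 0.0822 xaxis deg 86.11 hub->tcp in tool 90.1 18.9 Ftool [0.9 1.2 0.5] w -0.001 tilt [  0.31   0.13 -57.3 ]
upright turn tool deg [ 0.3 -0.2 -0. ]
```

>>> {"name": "arm_command", "arguments": {"deltas": "0 -5 0 0.3 0 -1 1"}}

```text
time_s: 20.58
tool_pos: [0.6127, 0.0099, 0.0825]
orientation: [2.273, 2.163, 0.013]
ft_force: [12.7, 0.6, -10.1]
width: 0.003
```

```bash
python3 -c "
from h import *
where()"
```

```text
t 20.575 z 0.0825 xaxis deg 87.17 hub->tcp in tool 90.2 19.0 Ftool [ 1.2 12.5 10.2] w 0.003 tilt [  0.52   0.16 -57.3 ]
upright turn tool deg [ 0.5 -0.2 -0. ]
```

The click came through: the push fell to about 1 N, then firm resistance at 12.5 N. Letting go at once.

>>> {"name": "arm_command", "arguments": {"deltas": "0 3 0 0 0 0 1; 0 6 0 0 0 0 1; 0 8 0 0 0 0 1; 0 5 0 0 0 0 1; 0 0 0 0 0 0 1"}}

```text
time_s: 21.2
tool_pos: [0.6334, 0.0088, 0.0819]
orientation: [-2.275, -2.167, -0.007]
ft_force: [-0.1, 0.3, 0.1]
width: 0.002
```

```bash
python3 -c "
from h import *
where()"
```

```text
t 21.2 z 0.0819 xaxis deg 87.22 hub->tcp in tool 90.0 39.8 Ftool [ 0.3 -0.1 -0.1] w 0.002 tilt [  0.18   0.18 -57.3 ]
upright turn tool deg [ 0.2 -0.2  0. ]
```

>>> {"name": "arm_command", "arguments": {"deltas": "0 0 -15 0 0 0 1; 0 0 -30 0 0 0 1; 0 0 -35 0 0 0 1; 0 0 -35 0 0 0 1; 30 0 -10 0 0 0 1; 45 0 0 0 0 0 1; 45 0 0 0 0 0 1; 45 0 0 0 0 0 1; 45 0 0 0 0 0 1; 45 0 0 0 0 0 1; 30 0 0 0 0 0 1; 0 0 0 0 0 0 1"}}

```text
time_s: 22.7
tool_pos: [0.6485, 0.3012, 0.2274]
orientation: [2.272, 2.16, 0.023]
ft_force: [-0.1, -0.4, 0.2]
width: -0.004
```

```bash
python3 - <<'E'
from h import *
where()
t=cap('top','t9');b=cap('scene','s9')
im=np.zeros((600,800,3),np.uint8)
im[:400,:400]=cv2.resize(t['img'][140:270,235:365],(400,400),interpolation=2)
im[:400,400:]=cv2.resize(b['img'][165:275,195:335],(400,314),interpolation=2)[:400] if 0 else cv2.resize(b['img'][165:285,205:325],(400,400),interpolation=2)
im[400:,:266]=cv2.resize(t['img'],(266,200));im[400:,266:532]=cv2.resize(b['img'],(266,200))
cv2.imwrite('pics/fin.png',im)
# knob height before / after
for n in('top0','t9'):
  c=load(n);g=[pt(c,u,v) for v in range(155,180) for u in range(318,345) if c['depth'][v,u]>0]
  g=np.array(g);print(n,'hood/knob top',np.percentile(g[:,2],[50,97,99.5]))
E
```

```text
t 22.7 z 0.2274 xaxis deg 87.09 hub->tcp in tool 382.9 39.8 Ftool [-0.4 -0.1 -0.2] w -0.004 tilt [  0.87   0.32 -57.29]
upright turn tool deg [ 0.9 -0.4 -0. ]
top0 hood/knob top [0.07084062 0.09792162 0.10089591]
t9 hood/knob top [0.07277071 0.09697029 0.12629789]
```

View pics/fin.png

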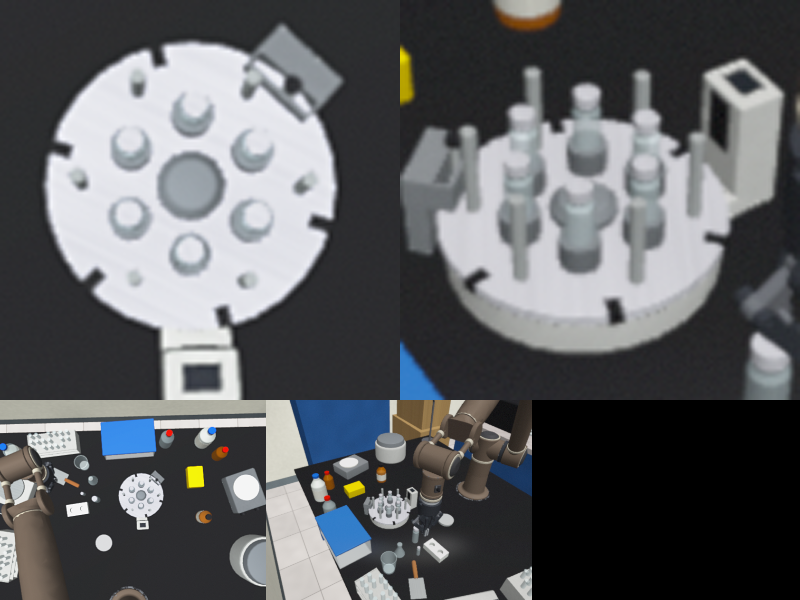

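The final view shows six vials in the sockets, with the new one at crop (190,250) straight before the reader. The visible notches put the sixth under the plunger at about -46°, against a hood at about -45°. The robot is clear and the bench undisturbed. Handing in.

```bash
python3 -c "
from h import *
print(workorder.finish_job())"
```

```text
the job is handed in; nothing more can be done
None
```

The vial from the white stand is standing in the empty carousel socket. The carousel was pushed counter-clockwise into its next stop, with the vial facing the reader. I handed the job in at about 23 s with the arm clear of everything.

**What the last checks showed**
- **Vial seated:** the cap top measured 123.6 mm after release, against 123 mm expected.
- **Click felt:** the push fell from about 8 N to about 1 N, then rose firmly to 12.5 N along the push. With the downward drag at the peg, that last reading was about 16 N in all. I let go at once.
- **In the stop:** in the last picture, the visible notches put the hidden one at about -46°, and the plunger hood is at about -45°. The new vial is at about 180°, where the reader is.

**What went wrong or disagreed**
- **First grasp missed:** the wrist camera showed the fingertips about 40 mm higher than the reported tool position and `finger_overhang` implied. The fingers closed on top of the cap and leaned the vial about 8° in its hole. I used the camera's offset after that, and the second grasp lifted it upright.
- **Last let-go a little late:** 12.5 N is slightly over the suggested 8 to 12 N, though under the 20 N limit.
- **Not confirmed:** the plunger's drop could not be read from the depth images, which were too noisy. The stop rests on the felt click and the notch positions. The other bench items were only checked by eye in the last pictures, and none looked moved.

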